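# Hang up the headphones and lift the tool tote level

### The job

Somebody has left the headphones over the handle of the plywood tool tote: take them off and hang them over the arm of the headphone stand. Then lift the tote by its handle about a hand's breadth (10 cm) off the bench and finish while still holding it there, steady and level, with its contents in it and the headphones still hanging on the stand. Don't knock over or shift the other things on the bench.

Things in the scene. Friction and masses are not known exactly. Their poses are not given: they have to be found in the camera images.
- headband (a point): Centre of the top of the rigid headphones' headband, there a padded block 28 (x) x 56 (y) x 22 mm (z) resting by its flat underside on the bar beneath it. x: level, along that bar; y: to an ear cup; z: up. The band (0.25 kg in all) arches down in y-z to two round cups, 66 mm across, 132 mm apart inside, 196 over all, lowest point 156 mm below. Only 22 mm of depth to pinch above the bar.
- tote_handle (a point): Centre of the plywood tote's handle: bar 240 mm long (x), 18 thick (y), 28 deep (z), its top 165 mm above the tote's underside (= bench at start), free space below it to 95 mm. Tote 260 x 96 mm, walls 55 high, 0.7 kg loaded, a little unevenly: grip mid-handle, firmly. End uprights stop level with the bar. At start the headphones hang over it up to 50 mm off the middle, cups outside the tray.
- stand_arm (a point): Top of the headphone stand's horizontal arm, midway, 180 mm above the bench; z up. The arm is a 16 mm round metal rod along x: from here 85 mm in +x to its post (top 4 mm above this point), 66 mm in -x to the free end with a rubber cap 3 mm proud. Base board 150 x 120 x 12 mm below it, screwed down. Headphones hang here with the band across the rod.
- spool_mid (a point): Half-way up a red solder-wire spool, 58 mm in diameter and 40 mm high, loose in the +x compartment of the tote.
- flux_mid (a point): Half-way up a small amber flux bottle, 38 mm in diameter and 85 mm high, standing loose in the -x compartment of the tote.
- multimeter: Yellow multimeter lying on the bench, 150 x 76 mm (x, y), 46 mm high with its dial; origin under its centre. Bystander.
- tool_pot: Black pot, 80 mm in diameter and 95 mm high, holding screwdrivers and pliers up to 170 mm high; origin under its centre. Bystander.
- tip_cleaner: Soldering-tip cleaner: black round pot, 72 mm in diameter, with brass wool on top, 53 mm high; origin under its centre. Bystander.
- cutters: Side cutters with red handles lying flat, 115 mm long (x) and 12 mm high; origin near the pivot, on the bench. Bystander.
Not all that is in view belongs to the job. What is shaped like the part that bears headband but yellow is not meant. Leave any pink look-alike of the part that bears stand_arm alone.

How it is judged:
By the outcome, as a careful person would: the job done as asked, in the order asked, and still so for the second after the job is handed in, while the arm keeps its last pose, push and grip.
It also fails if it takes over 58 s, if anything falls off the work surface, if the arm or the gripper's body presses on something with over 40 N, if the wrist force passes 120 N, or if a joint passes its speed limit or range.

### The arm

A 6-joint arm with a two-finger parallel gripper is mounted at the origin on the work surface. World frame = base frame: x ahead of the robot, y to its left, z up, the work surface at z = 0. Lengths are in m, angles in degrees, forces in N, time in s.
With the tool pointing down it reaches from about 0.4 to 0.825 m from the base axis. Payload 7 kg.
Tool frame: the origin (TCP) lies on the centre line of the jaws, within the pads' length; the fingertips stand r.tip_reach ahead of it and the grasp point (between the pads) is the TCP (r.tip_reach is the distance from the TCP to the fingertips, in m); z points along the fingers, y is the line along which they close (so a half turn about z gives the same grasp; the last joint's range is limited). The gripper opens to 88 mm and grips with 3 to 60 N. Pads are 19 mm wide; open, the fingers measure 130 mm over their backs; the gripper's body (78 mm by 193 mm) begins 47 mm behind the grasp point.
Start: joints at [-51.732, 20.546, 0.682, 0, -70.136, -16.507], TCP at [0.25, -0.627, 0.246] pointing down, gripper open.
Joint ranges: [-176.03, 176.03], [-82.01, 121.73], [-58.28, 71.71], [-173.87, 95.51], [-174.79, -0.11], [-173.66, 173.66]. Speed limits (degrees/s): [136.94, 136.94, 172.46, 180, 180, 180].

### API

Orientations are given as [roll, pitch, yaw] about the fixed x, y, z axes, in that order (R = Rz(yaw) Ry(pitch) Rx(roll)).
In Python, from plant import sensors, cams, r gives the robot as it stands.
- The arm moves only by the tool drive_tool, never from a script. Its argument "rows" is a list of rows, each an object of numbers: "fingers": the gripper's target within -1 to 1 (fully open at 1, half-way at 0, shut at -1); "x", "y", "z": the shift along the tool's x, y, z in m; "spin": the turn about the tool's z in rad. A call has 1 to 10 rows; each row is the pose to reach, as a shift and turn from the pose commanded when the call began, along the tool's axes at that moment; what a row does not reach only later rows make up. A row lasts 1/8 s, in which the tool goes at most 62.5 mm and 10.7 degrees, less where a joint would pass 70% of its speed; a pose out of reach is approached as far as the arm can. A call with a gripper value outside its range is refused whole. The fingers move at their own pace and stop on an object; "newtons" is the grip in N (left out, the last holds). Time passes only in rows, so rows that repeat a pose let the fingers close. It gives the time, the measured TCP pose, the force, the opening and the grip force at its end, in the units of the state.
- sensors.get_state(): the state, without advancing time (a new reading comes with each control period).
- cams.capture(name): name is "scene" or "top"; returns a dict with "pixels" (480x640x3 uint8, red, green, blue), "intrinsics" (3x3 intrinsics, pixels), "k1" (the pictures are not rectified: a ray, as slopes to the right and down, at radius r is drawn at 1 + k1 r^2 times it, then the intrinsics apply), "eye" and "orientation" of the camera in the world. Camera axes: x right, y up, looking along -z (the intrinsics and any distortion apply to the point x, -y, -z); pixel columns grow to the right and rows downward; lengths in m; the calibration is good to about 2 mm. A picture is of the moment at which its call begins. There is no depth.
- r.close_job(): hands the job in; it is judged then, once.
The state is a dict: "time_s": time; "joints": joint angles; "qd": joint speeds; "joint_torque": joint torques, N m; "tcp_pos": TCP position; "eef_rot": TCP orientation; "contact_force": force on the tool from outside, world axes, zero at the start; "moment": the same for the moment, N m; "gripper_width": finger opening in m; "gripper_force": force on a finger pad.
Only numpy, scipy, OpenCV 4.12 (cv2) and the standard library are available. Lean on these libraries where they do the work, as an engineer would, in place of code of your own. Each camera call takes 0.05 s, during which the arm holds its last target. There are 200 camera calls.

## Working session

There is one attempt and no reset: what is moved stays moved. The work goes in short steps, Python scripts to look and compute and a tool call to move; the robot and the scene stay as the last step left them, time stands still between calls to the robot, and variables do not carry over. Pictures are saved under pics/ and viewed, at most 10 in all, crops included, and the job is handed in when it is done.

Besides the shell and the picture viewer there is one more tool, called after "Call:" by a JSON object that holds its "fn" and its "kwargs", one argument or row to a line. drive_tool: Moves the arm, as the interface text tells. Its arguments: {"type":"object","properties":{"rows":{"type":"array"},"newtons":{"type":"number"}},"required":["rows"]}

```bash
mkdir -p pics
cat > h.py <<'E'
import numpy as np, cv2
from plant import sensors, cams, r
from scipy.spatial.transform import Rotation as R
def cap(n,f=None):
    c=cams.capture(n)
    if f: cv2.imwrite(f,c["pixels"][:,:,::-1])
    return c
def rot(c):
    o=np.array(c["orientation"],float)
    return o if o.shape==(3,3) else R.from_euler('xyz',o,degrees=True).as_matrix()
def ray(c,u,v):
    K=np.array(c["intrinsics"]);d=np.array([(u-K[0,2])/K[0,0],(v-K[1,2])/K[1,1]])
    s=d.copy()
    for _ in range(20): s=d/(1+c["k1"]*(s@s))
    return np.array(c["eye"]),rot(c)@np.array([s[0],-s[1],-1])
def atz(c,u,v,z):
    e,d=ray(c,u,v); return e+d*(z-e[2])/d[2]
def proj(c,p):
    q=rot(c).T@(np.array(p)-c["eye"]); s=np.array([q[0],-q[1]])/-q[2]
    s=s*(1+c["k1"]*(s@s)); K=np.array(c["intrinsics"]); return K[0,0]*s[0]+K[0,2],K[1,1]*s[1]+K[1,2]
def tri(c1,a,c2,b):
    e1,d1=ray(c1,*a);e2,d2=ray(c2,*b)
    t=np.linalg.lstsq(np.c_[d1,-d2],e2-e1,rcond=None)[0]
    p,q=e1+d1*t[0],e2+d2*t[1]; return (p+q)/2,np.linalg.norm(p-q)
E
python3 - <<'E'
from h import *
import pickle
for n in("scene","top"):
    c=cap(n,f"pics/{n}0.png"); pickle.dump(c,open(n+".pkl","wb"))
    print({k:v for k,v in c.items() if k!="pixels"})
print(sensors.get_state(), r.tip_reach)
E
```

```text
{'intrinsics': array([[598.66104246,   0.        , 321.28554519],
       [  0.        , 598.66104246, 240.5677429 ],
       [  0.        ,   0.        ,   1.        ]]), 'k1': -0.09417935454843385, 'eye': array([ 1.41293126, -0.69723352,  1.20112394]), 'orientation': array([46.28718427, -0.62158072, 52.076052  ])}
{'intrinsics': array([[465.78998264,   0.        , 325.11697121],
       [  0.        , 465.78998264, 241.29015613],
       [  0.        ,   0.        ,   1.        ]]), 'k1': -0.0805970490179557, 'eye': array([ 0.4530864 , -0.00143394,  1.21065833]), 'orientation': array([  5.94190041,   0.44412159, -89.81552495])}
{'time_s': 0.1, 'joints': array([-5.17324485e+01,  2.05883925e+01,  6.38458947e-01, -1.73461650e-02,
       -7.01371750e+01, -1.65067002e+01]), 'qd': array([-0.01990065, -0.0705434 ,  0.05393148, -0.02342591, -0.06963839,
       -0.01565547]), 'joint_torque': array([-7.64376691e-04, -5.84163415e+01,  2.93753064e+01,  7.01565340e+00,
        1.01463767e-02, -8.30884323e-05]), 'tcp_pos': array([ 0.25005863, -0.62652026,  0.24470133]), 'eef_rot': array([ 1.79911848e+02, -9.11692260e-03, -1.58245048e+02]), 'contact_force': array([0.61055766, 0.08495439, 0.19541133]), 'moment': array([-0.01858697,  0.04293232, -0.04940081]), 'gripper_force': 0.0, 'gripper_width': 0.08738516004212994} 0.019
```

View pics/scene0.png

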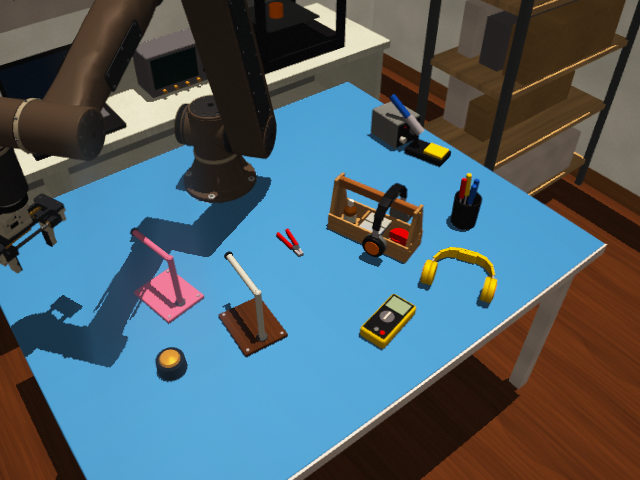

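View pics/top0.png

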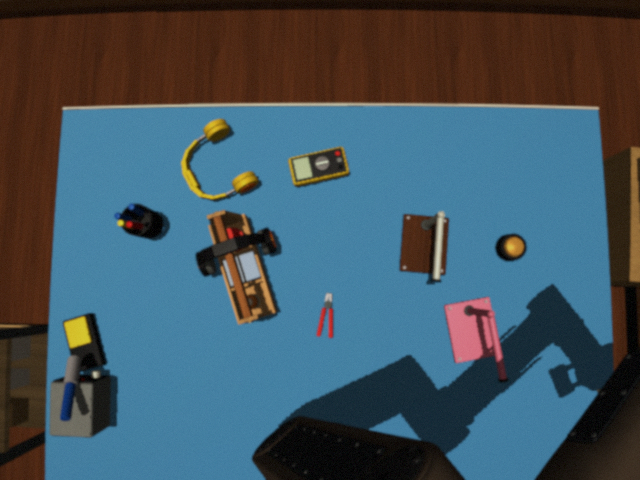

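The black headphones (top 237,248; scene 390,200) hang on the tote; the yellow ones (top 210,165; scene 460,265) lie on the bench and are the decoy. The stand with the brown base and metal rod (top 437,245; scene 245,275) fits, and the pink stand (top 490,340; scene 155,245) is the look-alike. I'll confirm both in one enlarged crop.

Run:
```python
from h import *
a=cv2.imread("pics/top0.png");b=cv2.imread("pics/scene0.png")
def cr(i,x,y,w,h): return cv2.resize(i[y:y+h,x:x+w],(400,300),interpolation=cv2.INTER_CUBIC)
m=np.vstack([np.hstack([cr(a,170,200,160,120+10-10),cr(a,370,190,160,120)]),np.hstack([cr(b,310,160,133,100),cr(b,190,240,160,120)])])
cv2.imwrite("pics/m.png",m)
```

```text
(no output)
```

View pics/m.png

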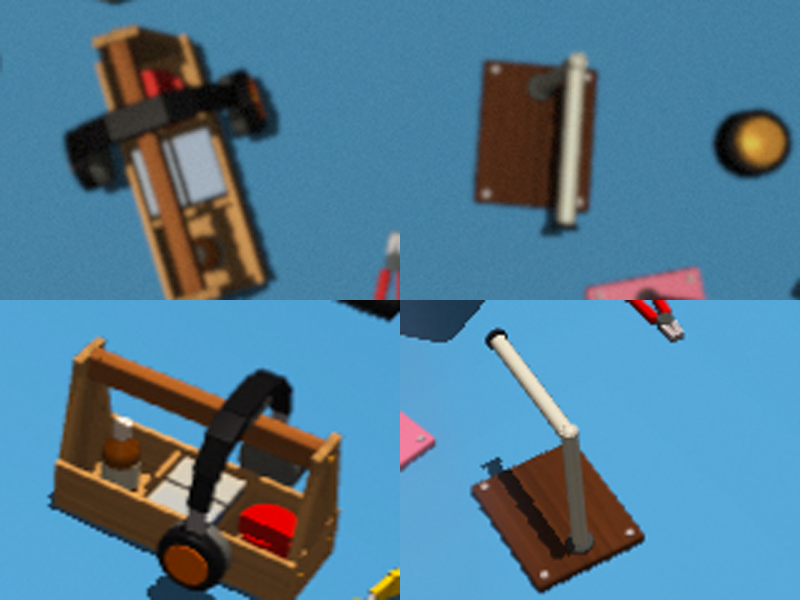

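Run:
```python
from h import *
import pickle
t=pickle.load(open("top.pkl","rb"));s=pickle.load(open("scene.pkl","rb"))
T=lambda x,y:(170+x/2.5,200+y/2.5); S=lambda x,y:(310+x/3.008,160+(y-300)/3)
U=lambda x,y:(370+(x-400)/2.5,190+y/2.5); V=lambda x,y:(190+(x-400)/2.5,240+(y-300)/2.5)
f,n=atz(t,*T(119,42),.165),atz(t,*T(188,292),.165); print("handle",f,n,(f+n)/2,np.hypot(*(f-n)[:2]),np.degrees(np.arctan2(*(f-n)[1::-1])))
f,n=atz(s,*S(333,437),.165),atz(s,*S(87,347),.165); print("handle scene",f,n,(f+n)/2,np.hypot(*(f-n)[:2]))
print("band",atz(t,*T(139,117),.187),atz(s,*S(243,398),.187),tri(t,T(139,117),s,S(243,398)))
f,n=atz(t,*U(577,57),.18),atz(t,*U(567,224),.18);print("arm",f,n,np.hypot(*(f-n)[:2]),np.degrees(np.arctan2(*(f-n)[1::-1])))
f,n=atz(s,*V(568,432),.18),atz(s,*V(497,338),.18);print("arm s",f,n,np.hypot(*(f-n)[:2]))
for p in [(224,224)]:pass
print("cups",atz(t,*T(92,165),.06),atz(t,*T(250,105),.06))
for nme,p in dict(pot=(145,222),meter=(318,166),cutter=(327,310),clean=(511,247)).items(): print(nme,atz(t,*p,.05))
```

```text
handle [0.61754213 0.25279228 0.165     ] [0.39197507 0.18489906 0.165     ] [0.5047586  0.21884567 0.165     ] 0.23556313146953334 16.75122172169228
handle scene [0.61957222 0.27335187 0.165     ] [0.38544812 0.18086641 0.165     ] [0.50251017 0.22710914 0.165     ] 0.2517293295096698
band [0.54678074 0.2276219  0.187     ] [0.54909704 0.22645476 0.187     ] (array([0.5471077 , 0.22829558, 0.18475545]), np.float64(0.0004091255322195475))
arm [ 0.62531351 -0.25279942  0.18      ] [ 0.47568372 -0.24056097  0.18      ] 0.15012945976100744 -4.675901461831213
arm s [ 0.62423969 -0.25247867  0.18      ] [ 0.48255241 -0.24046361  0.18      ] 0.14219579706523847
cups [0.51028497 0.30212332 0.06      ] [0.57071324 0.14502602 0.06      ]
pot [0.62232178 0.46850539 0.05      ]
meter [0.76715036 0.02675202 0.05      ]
cutter [0.40312748 0.00274775 0.05      ]
clean [ 0.56048435 -0.46194636  0.05      ]
```

```bash
cat >> h.py <<'E'
def go(x,y,z,ay):
    "shift in tool axes to reach world x,y,z with closing line at world angle ay (mod 180)"
    s=sensors.get_state(); M=R.from_euler('xyz',s["eef_rot"],degrees=True).as_matrix()
    d=M.T@(np.array([x,y,z])-s["tcp_pos"]); a=np.degrees(np.arctan2(M[1,1],M[0,1]))
    w=(ay-a+90)%180-90
    print("shift",d.round(4),"spin",round(-np.radians(w),4),"| tcp",s["tcp_pos"].round(4),"a",a.round(2),"rot",s["eef_rot"].round(2),"F",s["contact_force"].round(1),"w",round(s["gripper_width"],4),"t",round(s["time_s"],2),"j",s["joints"].round(0))
E
python3 - <<'E'
from h import *
go(.547,.227,.37,19.5)
E
```

```text
shift [-0.5921  0.6829 -0.1243] spin -1.5314 | tcp [ 0.2501 -0.6265  0.2447] a 111.75 rot [ 1.7991e+02 -1.0000e-02 -1.5825e+02] F [0.6 0.1 0.2] w 0.0874 t 0.1 j [-52.  21.   1.  -0. -70. -17.]
```

Call:
{"fn": "drive_tool", "kwargs": {
  "rows": [
    {"z": -0.06},
    {"z": -0.12},
    {"x": -0.04,"y": 0.05,"z": -0.125,"spin": -0.1},
    {"x": -0.08,"y": 0.09,"z": -0.125,"spin": -0.2},
    {"x": -0.12,"y": 0.14,"z": -0.125,"spin": -0.35},
    {"x": -0.16,"y": 0.18,"z": -0.125,"spin": -0.5},
    {"x": -0.2,"y": 0.23,"z": -0.125,"spin": -0.6},
    {"x": -0.24,"y": 0.27,"z": -0.125,"spin": -0.7},
    {"x": -0.28,"y": 0.32,"z": -0.125,"spin": -0.8},
    {"x": -0.32,"y": 0.36,"z": -0.125,"spin": -0.9}
  ]
}}

```text
invalid input
```

```bash
python3 -c "
from h import *
go(.547,.227,.37,19.5)"
```

```text
shift [-0.5921  0.6829 -0.1243] spin -1.5314 | tcp [ 0.2501 -0.6265  0.2447] a 111.75 rot [ 1.7991e+02 -1.0000e-02 -1.5825e+02] F [0.6 0.1 0.2] w 0.0874 t 0.1 j [-52.  21.   1.  -0. -70. -17.]
```

Call:
{"fn": "drive_tool", "kwargs": {
  "rows": [
    {"fingers": 1,"x": 0,"y": 0,"z": -0.06,"spin": 0},
    {"fingers": 1,"x": 0,"y": 0,"z": -0.12,"spin": 0},
    {"fingers": 1,"x": -0.04,"y": 0.05,"z": -0.125,"spin": -0.1},
    {"fingers": 1,"x": -0.08,"y": 0.09,"z": -0.125,"spin": -0.2},
    {"fingers": 1,"x": -0.12,"y": 0.14,"z": -0.125,"spin": -0.35},
    {"fingers": 1,"x": -0.16,"y": 0.18,"z": -0.125,"spin": -0.5},
    {"fingers": 1,"x": -0.2,"y": 0.23,"z": -0.125,"spin": -0.6},
    {"fingers": 1,"x": -0.24,"y": 0.27,"z": -0.125,"spin": -0.7},
    {"fingers": 1,"x": -0.28,"y": 0.32,"z": -0.125,"spin": -0.8},
    {"fingers": 1,"x": -0.32,"y": 0.36,"z": -0.125,"spin": -0.9}
  ]
}}

```text
time_s: 1.35
tcp_pos: [0.4138, -0.1719, 0.3707]
eef_rot: [-180.0, 0.0, -106.5]
contact_force: [0.4, -0.4, -0.2]
gripper_width: 0.0874
gripper_force: 0.0
```

```bash
python3 -c "
from h import *
go(.547,.227,.37,19.5)"
```

```text
shift [-0.4203 -0.0146  0.0009] spin -0.6279 | tcp [ 0.4138 -0.1719  0.3707] a 163.52 rot [-1.7997e+02  2.0000e-02 -1.0648e+02] F [ 0.4 -0.4 -0.2] w 0.0874 t 1.35 j [  3.  -5. -14.  -0. -82. -19.]
```

Call:
{"fn": "drive_tool", "kwargs": {
  "rows": [
    {"fingers": 1,"x": -0.05,"y": 0,"z": 0,"spin": -0.1},
    {"fingers": 1,"x": -0.1,"y": 0,"z": 0,"spin": -0.2},
    {"fingers": 1,"x": -0.16,"y": 0,"z": 0,"spin": -0.3},
    {"fingers": 1,"x": -0.22,"y": -0.005,"z": 0,"spin": -0.4},
    {"fingers": 1,"x": -0.28,"y": -0.01,"z": 0,"spin": -0.5},
    {"fingers": 1,"x": -0.34,"y": -0.015,"z": 0,"spin": -0.6},
    {"fingers": 1,"x": -0.38,"y": -0.015,"z": 0,"spin": -0.63},
    {"fingers": 1,"x": -0.41,"y": -0.015,"z": 0,"spin": -0.63},
    {"fingers": 1,"x": -0.42,"y": -0.015,"z": 0,"spin": -0.63},
    {"fingers": 1,"x": -0.42,"y": -0.015,"z": 0,"spin": -0.63}
  ]
}}

```text
time_s: 2.6
tcp_pos: [0.5488, 0.224, 0.3703]
eef_rot: [180.0, -0.0, -70.6]
contact_force: [-0.3, -0.1, 0.3]
gripper_width: 0.088
gripper_force: 0.0
```

```bash
python3 -c "
from h import *
go(.547,.227,.24,19.5)"
```

```text
shift [-0.0034  0.0006  0.1303] spin -0.0016 | tcp [0.5488 0.224  0.3703] a -160.59 rot [ 1.7996e+02 -2.0000e-02 -7.0590e+01] F [-0.3 -0.1  0.3] w 0.088 t 2.6 j [ 41.  10.   2.  -0. -82. -22.]
```

Call:
{"fn": "drive_tool", "kwargs": {
  "rows": [
    {"fingers": 1,"x": -0.003,"y": 0,"z": 0.05,"spin": 0},
    {"fingers": 1,"x": -0.003,"y": 0,"z": 0.1,"spin": 0},
    {"fingers": 1,"x": -0.003,"y": 0,"z": 0.13,"spin": 0},
    {"fingers": 1,"x": -0.003,"y": 0,"z": 0.13,"spin": 0}
  ]
}}

```text
time_s: 3.1
tcp_pos: [0.5467, 0.225, 0.2391]
eef_rot: [179.8, -0.1, -70.7]
contact_force: [1.1, -0.3, 2.4]
gripper_width: 0.0877
gripper_force: 0.0
```

```bash
python3 -c "
from h import *
c=cap('scene'); t=cap('top')
a=cv2.resize(c['pixels'][110:270,320:460,::-1],(560,640))[:600];
cv2.imwrite('pics/a.png',a)
go(.547,.227,.188,19.5)
p=sensors.get_state()['tcp_pos']
for dz in(-.019,): print(proj(c,p+[0,0,dz]))
print(proj(c,[.547,.227,.187]),proj(c,[.5305,.2215,.165]))
"
```

```text
shift [-0.001   0.0013  0.0543] spin -0.002 | tcp [0.5485 0.2264 0.2423] a -160.61 rot [-179.89   -0.    -70.61] F [-0.3  0.4  0.9] w 0.0876 t 3.2 j [ 41.  13. -10.   0. -67. -22.]
(np.float64(391.8348994723031), np.float64(181.89012345964164))
(np.float64(390.40340071081505), np.float64(192.19544652469153)) (np.float64(384.08747579150884), np.float64(196.18585851899468))
```

View pics/a.png

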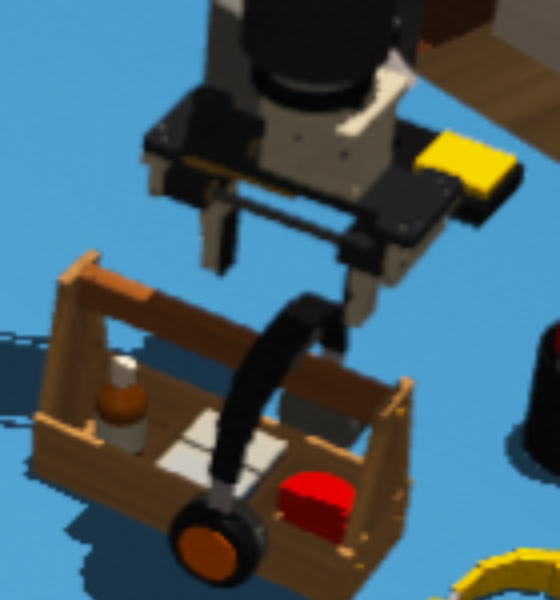

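Call:
{"fn": "drive_tool", "kwargs": {
  "rows": [
    {"fingers": 1,"x": 0,"y": 0,"z": 0.02,"spin": 0},
    {"fingers": 1,"x": 0,"y": 0,"z": 0.035,"spin": 0},
    {"fingers": 1,"x": 0,"y": 0,"z": 0.05,"spin": 0},
    {"fingers": 1,"x": 0,"y": 0,"z": 0.051,"spin": 0},
    {"fingers": 1,"x": 0,"y": 0,"z": 0.051,"spin": 0}
  ]
}}

```text
time_s: 3.82
tcp_pos: [0.5481, 0.2271, 0.1899]
eef_rot: [-180.0, -0.0, -70.6]
contact_force: [0.1, 0.0, 0.0]
gripper_width: 0.0878
gripper_force: 0.0
```

```bash
python3 -c "
from h import *
go(.547,.227,.188,19.5)
"
```

```text
shift [-0.0003  0.0011  0.0019] spin -0.0012 | tcp [0.5481 0.2271 0.1899] a -160.57 rot [-1.7998e+02 -1.0000e-02 -7.0570e+01] F [0.1 0.  0. ] w 0.0878 t 3.83 j [ 41.  15. -14.   0. -60. -22.]
```

Close down at z≈0.188, firmly.

Call:
{"fn": "drive_tool", "kwargs": {
  "rows": [
    {"fingers": 1,"x": 0,"y": 0.001,"z": 0.002,"spin": 0},
    {"fingers": -1,"x": 0,"y": 0.001,"z": 0.002,"spin": 0},
    {"fingers": -1,"x": 0,"y": 0.001,"z": 0.002,"spin": 0},
    {"fingers": -1,"x": 0,"y": 0.001,"z": 0.002,"spin": 0},
    {"fingers": -1,"x": 0,"y": 0.001,"z": 0.002,"spin": 0},
    {"fingers": -1,"x": 0,"y": 0.001,"z": 0.002,"spin": 0},
    {"fingers": -1,"x": 0,"y": 0.001,"z": 0.002,"spin": 0},
    {"fingers": -1,"x": 0,"y": 0.001,"z": 0.002,"spin": 0}
  ],
  "newtons": 30
}}

```text
time_s: 4.82
tcp_pos: [0.547, 0.2267, 0.1876]
eef_rot: [-180.0, 0.0, -70.6]
contact_force: [0.8, 0.1, -0.5]
gripper_width: 0.0278
gripper_force: 30.0
```

Call:
{"fn": "drive_tool", "kwargs": {
  "rows": [
    {"fingers": -1,"x": 0,"y": 0,"z": -0.01,"spin": 0},
    {"fingers": -1,"x": 0,"y": 0,"z": -0.03,"spin": 0},
    {"fingers": -1,"x": 0,"y": 0,"z": -0.055,"spin": 0},
    {"fingers": -1,"x": 0,"y": 0,"z": -0.08,"spin": 0},
    {"fingers": -1,"x": 0,"y": 0,"z": -0.105,"spin": 0},
    {"fingers": -1,"x": 0,"y": 0,"z": -0.13,"spin": 0},
    {"fingers": -1,"x": 0,"y": 0,"z": -0.155,"spin": 0},
    {"fingers": -1,"x": 0,"y": 0,"z": -0.175,"spin": 0},
    {"fingers": -1,"x": 0,"y": 0,"z": -0.185,"spin": 0},
    {"fingers": -1,"x": 0,"y": 0,"z": -0.185,"spin": 0}
  ]
}}

```text
time_s: 6.08
tcp_pos: [0.5469, 0.2267, 0.373]
eef_rot: [-180.0, 0.0, -70.6]
contact_force: [-0.3, 0.5, -2.3]
gripper_width: 0.0276
gripper_force: 30.0
```

```bash
python3 -c "
from h import *
c=cap('scene','pics/b.png'); 
go(.541,-.246,.373,-4.7)
"
```

```text
shift [ 0.4439  0.1625 -0.0009] spin 0.421 | tcp [0.5466 0.2266 0.3721] a -160.58 rot [ 1.7997e+02  1.0000e-02 -7.0580e+01] F [-0.2 -0.2 -2.6] w 0.0277 t 6.12 j [ 41.  10.   2.  -0. -82. -22.]
```

View pics/b.png

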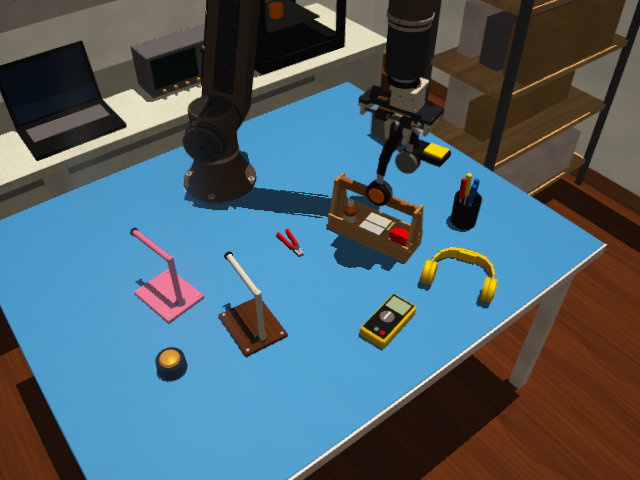

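Call:
{"fn": "drive_tool", "kwargs": {
  "rows": [
    {"fingers": -1,"x": 0.02,"y": 0.007,"z": 0,"spin": 0.02},
    {"fingers": -1,"x": 0.06,"y": 0.022,"z": 0,"spin": 0.06},
    {"fingers": -1,"x": 0.11,"y": 0.04,"z": 0,"spin": 0.11},
    {"fingers": -1,"x": 0.16,"y": 0.058,"z": 0,"spin": 0.16},
    {"fingers": -1,"x": 0.21,"y": 0.077,"z": 0,"spin": 0.21},
    {"fingers": -1,"x": 0.26,"y": 0.095,"z": 0,"spin": 0.26},
    {"fingers": -1,"x": 0.31,"y": 0.113,"z": 0,"spin": 0.31},
    {"fingers": -1,"x": 0.36,"y": 0.132,"z": 0,"spin": 0.35},
    {"fingers": -1,"x": 0.4,"y": 0.146,"z": 0,"spin": 0.39},
    {"fingers": -1,"x": 0.42,"y": 0.154,"z": 0,"spin": 0.41}
  ]
}}

```text
time_s: 7.38
tcp_pos: [0.54, -0.2234, 0.3715]
eef_rot: [179.9, -0.0, -94.3]
contact_force: [1.1, 1.5, -2.5]
gripper_width: 0.0275
gripper_force: 30.0
```

Call:
{"fn": "drive_tool", "kwargs": {
  "rows": [
    {"fingers": -1,"x": 0.015,"y": 0.002,"z": 0,"spin": 0.006},
    {"fingers": -1,"x": 0.025,"y": -0.001,"z": 0,"spin": 0.01},
    {"fingers": -1,"x": 0.025,"y": -0.001,"z": 0,"spin": 0.01},
    {"fingers": -1,"x": 0.025,"y": -0.001,"z": 0,"spin": 0.01}
  ]
}}

```text
time_s: 7.88
tcp_pos: [0.5407, -0.2451, 0.3725]
eef_rot: [-180.0, 0.0, -94.6]
contact_force: [0.3, -0.0, -1.3]
gripper_width: 0.0277
gripper_force: 30.0
```

```bash
python3 -c "
from h import *
go(.541,-.246,.26,-4.7)
"
```

```text
shift [ 0.0009 -0.0004  0.1125] spin 0.0018 | tcp [ 0.5407 -0.2451  0.3725] a 175.4 rot [-1.80e+02  1.00e-02 -9.46e+01] F [ 0.3 -0.  -1.3] w 0.0277 t 7.88 j [ -6.  10.   2.  -0. -83.   1.]
```

Call:
{"fn": "drive_tool", "kwargs": {
  "rows": [
    {"fingers": -1,"x": 0.001,"y": 0,"z": 0.02,"spin": 0},
    {"fingers": -1,"x": 0.001,"y": 0,"z": 0.045,"spin": 0},
    {"fingers": -1,"x": 0.001,"y": 0,"z": 0.07,"spin": 0},
    {"fingers": -1,"x": 0.001,"y": 0,"z": 0.095,"spin": 0},
    {"fingers": -1,"x": 0.001,"y": 0,"z": 0.12,"spin": 0},
    {"fingers": -1,"x": 0.001,"y": 0,"z": 0.14,"spin": 0},
    {"fingers": -1,"x": 0.001,"y": 0,"z": 0.15,"spin": 0},
    {"fingers": -1,"x": 0.001,"y": 0,"z": 0.15,"spin": 0}
  ]
}}

```text
time_s: 8.88
tcp_pos: [0.5405, -0.2462, 0.2223]
eef_rot: [180.0, -0.0, -94.6]
contact_force: [0.4, 0.5, -1.0]
gripper_width: 0.0273
gripper_force: 30.0
```

```bash
python3 -c "
from h import *
c=cap('scene'); t=cap('top')
a=cv2.resize(c['pixels'][190:350,150:310,::-1],(400,400)); b=cv2.resize(t['pixels'][170:330,370:530,::-1],(400,400))
cv2.imwrite('pics/c.png',np.hstack([a,b]))
go(.541,-.246,.2025,-4.7)
"
```

```text
shift [-0.0006  0.0001  0.021 ] spin 0.0016 | tcp [ 0.541  -0.2466  0.2235] a 175.39 rot [-1.7993e+02 -2.0000e-02 -9.4610e+01] F [ 0.3  0.8 -1.6] w 0.0278 t 8.97 j [ -6.  14. -12.   0. -64.   1.]
```

View pics/c.png

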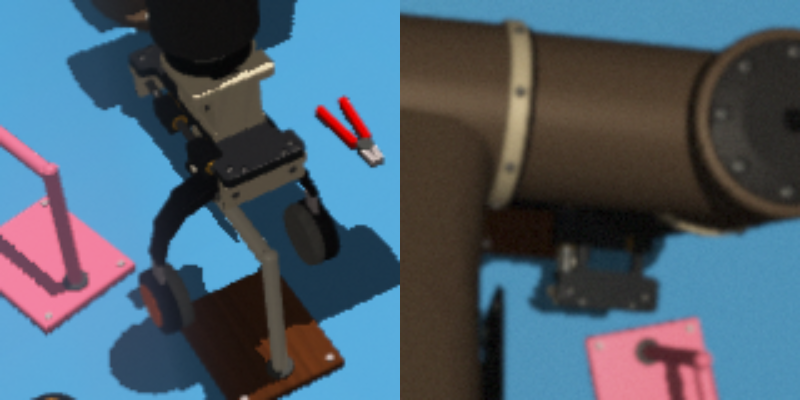

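The cups (crop 165,300 and 310,235) straddle the rod, whose post top is at (268,255). I'll lower the headphones onto it.

Call:
{"fn": "drive_tool", "kwargs": {
  "rows": [
    {"fingers": -1,"x": 0,"y": 0,"z": 0.008,"spin": 0},
    {"fingers": -1,"x": 0,"y": 0,"z": 0.015,"spin": 0},
    {"fingers": -1,"x": 0,"y": 0,"z": 0.018,"spin": 0},
    {"fingers": -1,"x": 0,"y": 0,"z": 0.019,"spin": 0},
    {"fingers": -1,"x": 0,"y": 0,"z": 0.019,"spin": 0}
  ]
}}

```text
time_s: 9.6
tcp_pos: [0.5405, -0.2467, 0.2036]
eef_rot: [-180.0, -0.0, -94.6]
contact_force: [0.1, -0.8, -1.6]
gripper_width: 0.0277
gripper_force: 30.0
```

Call:
{"fn": "drive_tool", "kwargs": {
  "rows": [
    {"fingers": -1,"x": 0,"y": 0,"z": 0.0005,"spin": 0},
    {"fingers": -1,"x": 0,"y": 0,"z": 0.001,"spin": 0},
    {"fingers": -1,"x": 0,"y": 0,"z": 0.001,"spin": 0}
  ]
}}

```text
time_s: 9.98
tcp_pos: [0.5405, -0.2467, 0.2026]
eef_rot: [-180.0, -0.0, -94.6]
contact_force: [-0.8, -0.2, -1.5]
gripper_width: 0.0279
gripper_force: 30.0
```

Call:
{"fn": "drive_tool", "kwargs": {
  "rows": [
    {"fingers": -1,"x": 0,"y": 0,"z": 0.0005,"spin": 0},
    {"fingers": -1,"x": 0,"y": 0,"z": 0.001,"spin": 0},
    {"fingers": -1,"x": 0,"y": 0,"z": 0.001,"spin": 0}
  ]
}}

```text
time_s: 10.35
tcp_pos: [0.5405, -0.2467, 0.2025]
eef_rot: [-180.0, -0.0, -94.6]
contact_force: [-1.8, 1.7, 5.1]
gripper_width: 0.0281
gripper_force: 30.0
```

Contact shows as a 5 N upward force, so the band is seated. I'll open the fingers part way, then raise.

Call:
{"fn": "drive_tool", "kwargs": {
  "rows": [
    {"fingers": 0.1,"x": 0,"y": 0,"z": 0,"spin": 0},
    {"fingers": 0.1,"x": 0,"y": 0,"z": 0,"spin": 0},
    {"fingers": 0.1,"x": 0,"y": 0,"z": 0,"spin": 0},
    {"fingers": 0.1,"x": 0,"y": 0,"z": 0,"spin": 0},
    {"fingers": 0.1,"x": 0,"y": 0,"z": -0.01,"spin": 0},
    {"fingers": 0.1,"x": 0,"y": 0,"z": -0.03,"spin": 0},
    {"fingers": 0.1,"x": 0,"y": 0,"z": -0.06,"spin": 0},
    {"fingers": 0.1,"x": 0,"y": 0,"z": -0.1,"spin": 0},
    {"fingers": 0.1,"x": 0,"y": 0,"z": -0.14,"spin": 0},
    {"fingers": 0.1,"x": 0,"y": 0,"z": -0.17,"spin": 0}
  ]
}}

```text
time_s: 11.6
tcp_pos: [0.5406, -0.2469, 0.3745]
eef_rot: [-179.9, -0.0, -94.6]
contact_force: [0.2, -0.2, 0.1]
gripper_width: 0.0481
gripper_force: 0.0
```

```bash
python3 -c "
from h import *
c=cap('scene')
a=cv2.resize(c['pixels'][190:350,150:310,::-1],(500,500)); 
cv2.imwrite('pics/d.png',a)
go(.503,.221,.373,109.5)
"
```

```text
shift [-0.464   0.0762  0.0039] spin 1.1497 | tcp [ 0.5415 -0.2476  0.3786] a 175.37 rot [-1.7958e+02 -1.3000e-01 -9.4630e+01] F [ 1.6 -1.1  5.9] w 0.0483 t 11.65 j [ -6.  10.   3.   0. -83.   1.]
```

View pics/d.png

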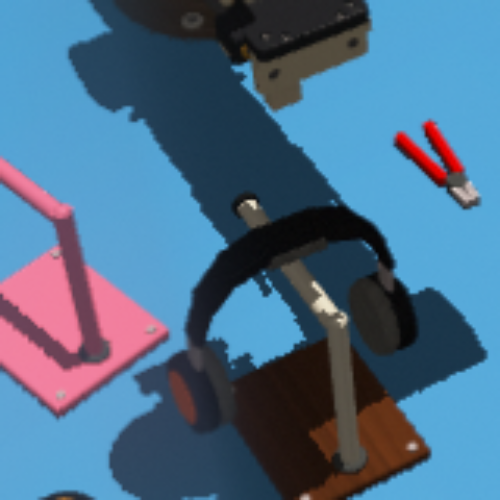

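The headphones hang evenly on the rod (band crossing it at crop 300,245). Next I'll measure the bare handle.

```bash
python3 -c "
from h import *
import pickle
c=cap('scene'); t=cap('top')
pickle.dump((c,t),open('c2.pkl','wb'))
a=cv2.resize(c['pixels'][165:265,325:425,::-1],(400,400),interpolation=2); b=cv2.resize(t['pixels'][205:325,180:300,::-1],(400,400),interpolation=2)
cv2.imwrite('pics/e.png',np.hstack([a,b]))
"
```

```text
(no output)
```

View pics/e.png

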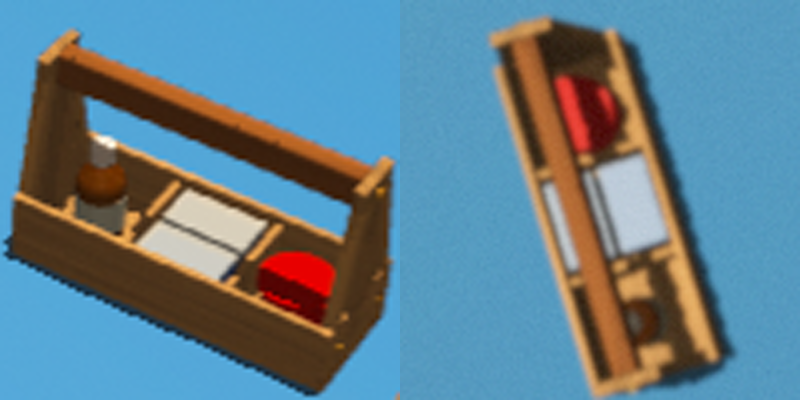

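```bash
python3 -c "
from h import *
import pickle
c,t=pickle.load(open('c2.pkl','rb'))
for k,A,B in((t,(180+127/3.333,205+38/3.333),(180+224/3.333,205+375/3.333)),(c,(325+368/4,165+168/4),(325+66/4,165+50/4))):
  f,n=atz(k,*A,.165),atz(k,*B,.165); print(f,n,(f+n)/2,np.hypot(*(f-n)[:2]),np.degrees(np.arctan2(*(f-n)[1::-1])))
"
```

```text
[0.61846358 0.25165613 0.165     ] [0.39043546 0.18036716 0.165     ] [0.50444952 0.21601165 0.165     ] 0.23891199569896038 17.36093386970593
[0.6174861 0.2614556 0.165    ] [0.39639312 0.18132677 0.165     ] [0.50693961 0.22139118 0.165     ] 0.23516533298261133 19.921599443774458
```

Call:
{"fn": "drive_tool", "kwargs": {
  "rows": [
    {"fingers": 1,"x": -0.02,"y": 0.003,"z": 0,"spin": 0.05},
    {"fingers": 1,"x": -0.06,"y": 0.01,"z": 0,"spin": 0.15},
    {"fingers": 1,"x": -0.11,"y": 0.018,"z": 0,"spin": 0.28},
    {"fingers": 1,"x": -0.16,"y": 0.026,"z": 0,"spin": 0.42},
    {"fingers": 1,"x": -0.21,"y": 0.034,"z": 0,"spin": 0.56},
    {"fingers": 1,"x": -0.26,"y": 0.043,"z": 0,"spin": 0.7},
    {"fingers": 1,"x": -0.31,"y": 0.051,"z": 0,"spin": 0.84},
    {"fingers": 1,"x": -0.36,"y": 0.06,"z": 0,"spin": 0.98},
    {"fingers": 1,"x": -0.41,"y": 0.068,"z": 0,"spin": 1.1},
    {"fingers": 1,"x": -0.44,"y": 0.074,"z": 0,"spin": 1.16}
  ]
}}

```text
time_s: 13.0
tcp_pos: [0.5015, 0.1999, 0.3708]
eef_rot: [-180.0, -0.1, -161.2]
contact_force: [-0.4, -0.6, 1.0]
gripper_width: 0.0874
gripper_force: 0.0
```

```bash
python3 -c "
from h import *
go(.505,.2185,.24,108.5)
"
```

```text
shift [-0.0095  0.0165  0.1308] spin 0.0055 | tcp [0.5015 0.1999 0.3708] a 108.82 rot [-1.7999e+02 -7.0000e-02 -1.6118e+02] F [-0.4 -0.6  1. ] w 0.0874 t 13.0 j [  43.    4.   -4.   -0.  -82. -114.]
```

Call:
{"fn": "drive_tool", "kwargs": {
  "rows": [
    {"fingers": 1,"x": -0.005,"y": 0.01,"z": 0.03,"spin": 0.005},
    {"fingers": 1,"x": -0.009,"y": 0.0165,"z": 0.07,"spin": 0.005},
    {"fingers": 1,"x": -0.009,"y": 0.0165,"z": 0.11,"spin": 0.005},
    {"fingers": 1,"x": -0.009,"y": 0.0165,"z": 0.13,"spin": 0.005},
    {"fingers": 1,"x": -0.009,"y": 0.0165,"z": 0.13,"spin": 0.005},
    {"fingers": 1,"x": -0.009,"y": 0.0165,"z": 0.13,"spin": 0.005}
  ]
}}

```text
time_s: 13.75
tcp_pos: [0.5059, 0.2165, 0.2424]
eef_rot: [-180.0, 0.0, -161.4]
contact_force: [0.1, -0.3, 0.6]
gripper_width: 0.0879
gripper_force: 0.0
```

```bash
python3 -c "
from h import *
go(.505,.2185,.151,108.5)
"
```

```text
shift [0.0002 0.0022 0.0914] spin 0.0021 | tcp [0.5059 0.2165 0.2424] a 108.62 rot [-1.8000e+02  5.0000e-02 -1.6138e+02] F [ 0.1 -0.3  0.6] w 0.0879 t 13.75 j [  44.    9.  -16.    0.  -66. -115.]
```

Call:
{"fn": "drive_tool", "kwargs": {
  "rows": [
    {"fingers": 1,"x": 0,"y": 0.002,"z": 0.03,"spin": 0},
    {"fingers": 1,"x": 0,"y": 0.002,"z": 0.06,"spin": 0},
    {"fingers": 1,"x": 0,"y": 0.002,"z": 0.085,"spin": 0},
    {"fingers": 1,"x": 0,"y": 0.002,"z": 0.091,"spin": 0},
    {"fingers": -1,"x": 0,"y": 0.002,"z": 0.091,"spin": 0},
    {"fingers": -1,"x": 0,"y": 0.002,"z": 0.091,"spin": 0},
    {"fingers": -1,"x": 0,"y": 0.002,"z": 0.091,"spin": 0},
    {"fingers": -1,"x": 0,"y": 0.002,"z": 0.091,"spin": 0},
    {"fingers": -1,"x": 0,"y": 0.002,"z": 0.091,"spin": 0},
    {"fingers": -1,"x": 0,"y": 0.002,"z": 0.091,"spin": 0}
  ],
  "newtons": 15
}}

```text
time_s: 15.0
tcp_pos: [0.5048, 0.2183, 0.1506]
eef_rot: [-180.0, -0.0, -161.4]
contact_force: [-0.4, 0.2, -0.2]
gripper_width: 0.0333
gripper_force: 0.0
```

Call:
{"fn": "drive_tool", "kwargs": {
  "rows": [
    {"fingers": -1,"x": 0,"y": 0,"z": 0,"spin": 0},
    {"fingers": -1,"x": 0,"y": 0,"z": 0,"spin": 0},
    {"fingers": -1,"x": 0,"y": 0,"z": 0,"spin": 0},
    {"fingers": -1,"x": 0,"y": 0,"z": 0,"spin": 0}
  ],
  "newtons": 60
}}

```text
time_s: 15.5
tcp_pos: [0.5047, 0.2183, 0.1504]
eef_rot: [180.0, -0.0, -161.4]
contact_force: [-0.4, 0.3, -2.2]
gripper_width: 0.0178
gripper_force: 60.0
```

Call:
{"fn": "drive_tool", "kwargs": {
  "rows": [
    {"fingers": -1,"x": 0,"y": 0,"z": -0.003,"spin": 0},
    {"fingers": -1,"x": 0,"y": 0,"z": -0.008,"spin": 0},
    {"fingers": -1,"x": 0,"y": 0,"z": -0.015,"spin": 0},
    {"fingers": -1,"x": 0,"y": 0,"z": -0.02,"spin": 0},
    {"fingers": -1,"x": 0,"y": 0,"z": -0.02,"spin": 0},
    {"fingers": -1,"x": 0,"y": 0,"z": -0.02,"spin": 0}
  ]
}}

```text
time_s: 16.25
tcp_pos: [0.5047, 0.2182, 0.1705]
eef_rot: [180.0, -0.0, -161.4]
contact_force: [-0.7, -0.4, -6.3]
gripper_width: 0.0178
gripper_force: 60.0
```

```bash
python3 -c "
from h import *
go(.505,.2185,.251,108.5); s=sensors.get_state(); print(s['moment'],s['gripper_force'])
"
```

```text
shift [-0.0004  0.0002 -0.0805] spin 0.0018 | tcp [0.5047 0.2182 0.1705] a 108.6 rot [ 1.800e+02 -1.000e-02 -1.614e+02] F [-0.7 -0.4 -6.3] w 0.0178 t 16.25 j [  44.   12.  -21.   -0.  -56. -115.]
[-0.01851728  0.09700065  0.03146424] 59.99152064323425
```

Call:
{"fn": "drive_tool", "kwargs": {
  "rows": [
    {"fingers": -1,"x": 0,"y": 0,"z": -0.006,"spin": 0},
    {"fingers": -1,"x": 0,"y": 0,"z": -0.016,"spin": 0},
    {"fingers": -1,"x": 0,"y": 0,"z": -0.028,"spin": 0},
    {"fingers": -1,"x": 0,"y": 0,"z": -0.04,"spin": 0},
    {"fingers": -1,"x": 0,"y": 0,"z": -0.052,"spin": 0},
    {"fingers": -1,"x": 0,"y": 0,"z": -0.064,"spin": 0},
    {"fingers": -1,"x": 0,"y": 0,"z": -0.074,"spin": 0},
    {"fingers": -1,"x": 0,"y": 0,"z": -0.08,"spin": 0},
    {"fingers": -1,"x": 0,"y": 0,"z": -0.08,"spin": 0},
    {"fingers": -1,"x": 0,"y": 0,"z": -0.08,"spin": 0}
  ]
}}

```text
time_s: 17.5
tcp_pos: [0.5046, 0.2181, 0.2501]
eef_rot: [-180.0, -0.0, -161.4]
contact_force: [0.1, 0.8, -6.9]
gripper_width: 0.0181
gripper_force: 60.0
```

```bash
python3 -c "
from h import *
c=cap('scene','pics/f.png')
go(.505,.2185,.251,108.5); s=sensors.get_state(); print(s['moment'],s['gripper_force'])
"
```

```text
shift [-0.0006  0.0002 -0.001 ] spin 0.0019 | tcp [0.5045 0.2181 0.25  ] a 108.61 rot [-1.7998e+02 -6.0000e-02 -1.6139e+02] F [ 0.5  0.3 -7.3] w 0.0177 t 17.55 j [  44.    9.  -15.   -0.  -67. -115.]
[-0.05049166  0.07826259 -0.02919213] 59.991434812545776
```

View pics/f.png

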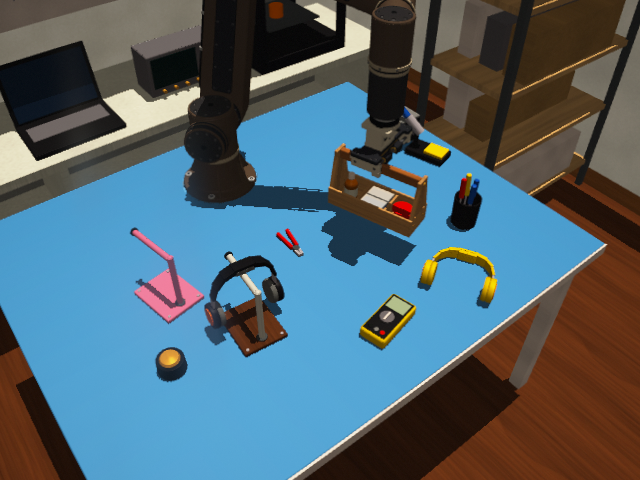

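The tote is up, its spool (404,208) and flux bottle (351,184) still inside, and the headphones are still on the stand (245,285). One numeric check that it's level.

```bash
python3 -c "
from h import *
import pickle
c,t=pickle.load(open('c2.pkl','rb'))
f=cap('scene')
import numpy as np
P=np.array([[.391,.181],[.618,.256]])
# template-match each upright top from before-lift image to now; compare to predicted shift
for p in P:
  u=np.array(proj(c,[*p,.165])); pr=np.array(proj(c,[*p,.265]))
  x,y=u.round().astype(int); T=c['pixels'][y-6:y+25,x-8:x+9]
  m=cv2.matchTemplate(f['pixels'][y-70:y+45,x-30:x+31],T,cv2.TM_CCOEFF_NORMED); _,s,_,l=cv2.minMaxLoc(m)
  print('pred',(pr-u).round(1),'seen',l[0]-22,l[1]-64,'score',round(s,2))
s=sensors.get_state();print(s['moment'],s['tcp_pos'])
"
```

```text
pred [  1.2 -29.3] seen 1 -29 score 0.96
pred [  4.6 -29.7] seen 4 -29 score 0.95
[ 0.02330197  0.0596987  -0.00765462] [0.50459188 0.21811109 0.25000794]
```

Level, and raised 10 cm at both ends. I'll let it settle briefly, then hand in.

Call:
{"fn": "drive_tool", "kwargs": {
  "rows": [
    {"fingers": -1,"x": 0,"y": 0,"z": 0,"spin": 0},
    {"fingers": -1,"x": 0,"y": 0,"z": 0,"spin": 0},
    {"fingers": -1,"x": 0,"y": 0,"z": 0,"spin": 0},
    {"fingers": -1,"x": 0,"y": 0,"z": 0,"spin": 0}
  ]
}}

```text
time_s: 18.1
tcp_pos: [0.5048, 0.2183, 0.2506]
eef_rot: [180.0, -0.0, -161.4]
contact_force: [-0.2, 0.8, -5.8]
gripper_width: 0.0175
gripper_force: 60.0
```

```bash
python3 -c "
from plant import r
print(r.close_job())"
```

```text
the job is handed in; nothing more can be done
None
```

The job is handed in at about 18 s: the headphones hang on the stand's arm, and the tote is held level about 10 cm up with its spool and flux bottle inside; no bystander looked moved in the last picture.

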